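# Pull the snug tap handle off its stem

### The job

The square tap handle has to come off so that the valve under it can be serviced. Pick up the C-shaped puller, slide its fork under the square handle around the stem and pull straight up until the handle pops off, without touching the handle with the fingers. Carry the handle level on the puller to the wooden tray, set the puller down in it upright with the handle still lying on its fork, and let go; leave the round tap and everything else alone.

Things in the scene. Friction and masses are not known exactly. Their poses are not given: they have to be found in the camera images.
- handle: Square chromed tap handle, hollow, 44 x 44 mm, 28 mm high, 70 g, snapped on a round stem. Origin: centre of its underside; z up, x and y square to its sides, yaw within 0.5 rad of the world's. Two sprung balls inside hold it: about 7 to 10 N straight up pops it off, after 3 to 5 mm.
- valve_seat (a point): Fixed point on the stem's axis, 34 mm above the counter: the centre of the handle's underside when snapped on. Beneath it is a free gap of 26 mm round the brass stem (18 mm across), down to the stem's round foot (52 mm across, 8 mm high). The stem ends 22 mm above this point, inside the handle.
- puller: C-shaped aluminium puller, 160 g, standing on its fork. Origin at its underside, below the middle of the fork's slot; x along the tines to their open end, z up. A back plate (inner face at x = -31 mm, 50 mm wide) joins the fork to a top arm (underside 60, top 68 mm up); a black grip stands on the arm. The handle fits on the tines between their end lips and the back plate.
- puller_grip (a point): Middle of the puller's black grip, 100 mm above the puller's underside, straight above the slot's centre. The grip is 32 mm along the puller's x, 16 mm along y, from 68 to 124 mm up; pinch it across y.
- puller_slot (a point): Centre of the slot at the tines' upper faces, 6 mm above the puller's underside. Two tines, each 12 mm wide and 6 mm thick, 26 mm apart (50 mm over both), reach 33 mm ahead of it (puller's x); lips 2.5 mm high stand on their ends, from 28 mm on.
- tray: Low wooden tray, outside 170 mm along its x, 140 mm along its y, 20 mm high, walls and floor 5 mm thick, 0.7 kg, loose on the counter. Origin at the centre of its underside.
- tray_in (a point): Centre of the tray's inner floor (160 x 130 mm inside), 5 mm above the counter.
- round_tap: The neighbouring tap, with a round chromed knob 48 mm across, 62 mm high in all, fixed. To be left alone. Origin on the counter.
- cream_jar: White cream jar, 58 mm across, 45 mm high; origin at its underside. Bystander.
- pump_bottle: Amber pump bottle, 58 mm across, 168 mm high; origin at its underside. Bystander.
- beaker: White ceramic beaker, 72 mm across, 95 mm high; origin at its underside. Bystander.
- soap: Bar of soap, 50 x 75 x 24 mm; origin at its underside. Bystander.
- spray_can: Blue can-like bottle, 48 mm across, 140 mm high; origin at its underside. Bystander.
- serum: Small amber bottle, 34 mm across, 75 mm high; origin at its underside. Bystander.
- nail_brush: Nail brush with a wooden back, 28 x 80 mm (long side along its y), 26 mm high, origin at its underside. Bystander.

How it is judged:
By the outcome, as a careful person would: the job done as asked, in the order asked, and still so for the second after the job is handed in, with the robot touching nothing.
It also fails if it takes over 58 s, if anything falls off the work surface, if the arm or the gripper's body presses on something with over 40 N, if the wrist force passes 120 N, or if a joint passes its speed limit or range.

### The arm

A 6-joint arm with a two-finger parallel gripper is mounted at the origin on the work surface. World frame = base frame: x ahead of the robot, y to its left, z up, the work surface at z = 0. Lengths are in m, angles in degrees, forces in N, time in s.
With the tool pointing down it reaches from about 0.4 to 0.825 m from the base axis. Payload 7 kg.
Tool frame: the origin (TCP) lies between the finger pads; the fingertips stand ctrl.nose_length ahead of it and the grasp point (between the pads) lies 2 mm behind it (ctrl.nose_length is the distance from the TCP to the fingertips, in m); z points along the fingers, y is the line along which they close (so a half turn about z gives the same grasp; the last joint's range is limited). The gripper opens to 88 mm and grips with 3 to 60 N. Pads are 19 mm wide; open, the fingers measure 130 mm over their backs; the gripper's body (78 mm by 193 mm) begins 47 mm behind the grasp point.
Start: joints at [82.168, 20.546, 0.682, 0, -70.136, -16.507], TCP at [0.278, 0.615, 0.244] pointing down, gripper open.
Joint ranges: [-176.03, 176.03], [-82.01, 121.73], [-58.28, 71.71], [-173.87, 95.51], [-174.79, -0.11], [-173.66, 173.66]. Speed limits (degrees/s): [136.94, 136.94, 172.46, 180, 180, 180].

### API

Orientations are given as [roll, pitch, yaw] about the fixed x, y, z axes, in that order (R = Rz(yaw) Ry(pitch) Rx(roll)).
In Python, from plant import ctrl gives the robot as it stands.
- The arm moves only by the tool apply_moves, never from a script. Its argument "commands" is a list of rows, each a list of 3 entries, a list of its own where there are three numbers: the shift along the world's x, y, z in cm, then the turn about the world's z in rad, then the closure, from 0 (fully open) to 1 (shut). In form: [[[x, y, z], turn, jaw], ...]. A call has 1 to 20 rows; each row is the pose to reach, as a shift and turn from the pose commanded when the call began; what a row does not reach only later rows make up. A row lasts 1/12 s, in which the tool goes at most 41.7 mm and 7.16 degrees, less where a joint would pass 70% of its speed; a pose out of reach is approached as far as the arm can. A call with a gripper value outside its range is refused whole. The fingers move at their own pace and stop on an object; the grip force is fixed at half the most. Time passes only in rows, so rows that repeat a pose let the fingers close. It gives the time, the measured TCP pose, the force, the opening and the grip force at its end, in the units of the state.
- ctrl.get_obs(): the state, without advancing time (a new reading comes with each control period).
- ctrl.snapshot(name): name is "side" or "top" or "wrist"; returns a dict with "img" (400x640x3 uint8, red, green, blue), "fx", "fy", "cx", "cy" (pixels), "dist_coeffs" ([k1, k2, p1, p2, k3] as OpenCV has them; the pictures are not rectified), "T" (4x4, takes a point from camera to world coordinates). Camera axes: x right, y up, looking along -z (the intrinsics and any distortion apply to the point x, -y, -z); pixel columns grow to the right and rows downward; lengths in m; the calibration is good to about 2 mm. A picture is of the moment at which its call begins. There is no depth.
- ctrl.close_job(): hands the job in; it is judged then, once.
Trained networks look in a picture, given as the dict that the camera call returned (one of the last four; its "shot" number tells which), for a name from the list of things; names that differ only in an ending like _2 or _b are one class to them, and where a whole thing is asked for, a point or a joint stands for the part that bears it (a point fixed in the world has none). Each returns a list of dicts, best first, with "score" (0 to 1); they miss things now and then, are a little off and sometimes report something else, mostly with a low value. They report only what shows in the picture. A call takes as long as a camera call.
- ctrl.search_frame(picture, target): "at" ([column, row] in pixels, amid what is visible of it).
- ctrl.spot_point(picture, target): "at" ([column, row] in pixels: a listed point, or the origin of a listed thing).
The state is a dict: "clock": time; "joint_pos": joint angles; "qvel": joint speeds; "tau": joint torques, N m; "tool_pos": TCP position; "orientation": TCP orientation; "force": force on the tool from outside, world axes, zero at the start; "moment": the same for the moment, N m; "opening": finger opening in m; "gripper_force": force on a finger pad.
Only numpy, scipy, OpenCV 4.12 (cv2) and the standard library are available. Lean on these libraries where they do the work, as an engineer would, in place of code of your own. Each camera call takes 0.05 s, during which the arm holds its last target. There are 200 camera calls.

## Working session

There is one attempt and no reset: what is moved stays moved. The work goes in short steps, Python scripts to look and compute and a tool call to move; the robot and the scene stay as the last step left them, time stands still between calls to the robot, and variables do not carry over. Pictures are saved under pics/ and viewed, at most 12 in all, crops included, and the job is handed in when it is done.

Besides the shell and the picture viewer there is one more tool, called after "Request:" as name(argument=value, ...), one argument or row to a line, values as JSON. apply_moves: Moves the arm, as the interface text tells. Its arguments: {"type":"object","properties":{"commands":{"type":"array"}},"required":["commands"]}

```bash
mkdir -p pics; cat > h.py <<'E'
import numpy as np, cv2, json
from plant import ctrl
def K(p): return np.array([[p["fx"],0,p["cx"]],[0,p["fy"],p["cy"]],[0,0,1.]])
def ray(p,uv):
    u=cv2.undistortPoints(np.array([[uv]],float),K(p),np.array(p["dist_coeffs"],float))[0,0]
    T=np.array(p["T"]); d=T[:3,:3]@np.array([u[0],-u[1],-1.]); return T[:3,3],d
def atz(p,uv,z):
    o,d=ray(p,uv); return o+d*(z-o[2])/d[2]
def proj(p,X):
    T=np.array(p["T"]); c=(np.atleast_2d(X)-T[:3,3])@T[:3,:3]; c=c*[1,-1,-1]
    return cv2.projectPoints(c,np.zeros(3),np.zeros(3),K(p),np.array(p["dist_coeffs"],float))[0][:,0]
def tri(rs):
    A=np.zeros((3,3));b=np.zeros(3)
    for o,d in rs:
        d=d/np.linalg.norm(d);P=np.eye(3)-np.outer(d,d);A+=P;b+=P@o
    x=np.linalg.solve(A,b); return x,[np.linalg.norm((np.eye(3)-np.outer(d,d)/(d@d))@(x-o)) for o,d in rs]
def save(p,n,crop=None,s=1):
    im=p["img"][:,:,::-1]
    if crop: im=im[crop[1]:crop[3],crop[0]:crop[2]]
    cv2.imwrite("pics/"+n,cv2.resize(im,None,fx=s,fy=s,interpolation=cv2.INTER_CUBIC))
E
python3 - <<'E'
from h import *
print(ctrl.nose_length, ctrl.get_obs()["orientation"])
P={n:ctrl.snapshot(n) for n in("side","top","wrist")}
for n,p in P.items(): save(p,n+"0.png"); print(n,np.array(p["T"])[:3,3].round(3), p["fx"])
Z=dict(handle=.034,valve_seat=.034,puller=0,puller_grip=.1,puller_slot=.006,tray=0,tray_in=.005,round_tap=0,cream_jar=0,pump_bottle=0,beaker=0,soap=0,spray_can=0,serum=0,nail_brush=0)
for t,z in Z.items():
    for n,p in P.items():
        r=ctrl.spot_point(p,t)[:2]
        print(t,n,[(np.round(x["at"]).tolist(),round(x["score"],2),atz(p,x["at"],z)[:2].round(4).tolist()) for x in r])
E
```

```text
0.017 [ 1.79908046e+02 -9.09974736e-03 -2.43452350e+01]
side [0.044 0.449 0.622] 372.9302540323804
top [ 0.406 -0.047  1.229] 421.0581001108017
wrist [0.344 0.585 0.384] 308.8596140390599
handle side [([347.0, 197.0], 0.87, [0.5583, -0.1297])]
handle top [([347.0, 206.0], 0.57, [0.5437, -0.1188])]
handle wrist []
valve_seat side [([347.0, 197.0], 0.52, [0.5581, -0.1299])]
valve_seat top [([352.0, 201.0], 0.44, [0.558, -0.1339])]
valve_seat wrist []
puller side [([232.0, 328.0], 0.9, [0.4439, 0.2931])]
puller top [([205.0, 242.0], 0.93, [0.4375, 0.2929])]
puller wrist []
puller_grip side [([225.0, 297.0], 0.81, [0.44, 0.2944]), ([274.0, 259.0], 0.15, [0.4557, 0.1781])]
puller_grip top [([190.0, 242.0], 0.77, [0.4351, 0.3042])]
puller_grip wrist []
puller_slot side [([230.0, 325.0], 0.67, [0.4489, 0.2943])]
puller_slot top [([204.0, 240.0], 0.58, [0.443, 0.2948]), ([349.0, 205.0], 0.16, [0.5497, -0.1257])]
puller_slot wrist []
tray side [([414.0, 193.0], 0.82, [0.476, -0.318])]
tray top [([412.0, 235.0], 0.88, [0.4639, -0.3111])]
tray wrist []
tray_in side [([417.0, 194.0], 0.9, [0.465
[... 776 characters left out ...]
[199.0, 169.0], 0.63, [0.6539, 0.322])]
beaker wrist []
soap side [([367.0, 183.0], 0.63, [0.5972, -0.2549])]
soap top [([390.0, 190.0], 0.94, [0.596, -0.2471]), ([449.0, 168.0], 0.43, [0.6634, -0.4225])]
soap wrist []
spray_can side [([366.0, 162.0], 0.65, [0.6767, -0.3392]), ([369.0, 184.0], 0.44, [0.5913, -0.2564])]
spray_can top [([420.0, 161.0], 0.88, [0.6834, -0.3381]), ([349.0, 199.0], 0.53, [0.5685, -0.1278])]
spray_can wrist []
serum side [([291.0, 216.0], 0.51, [0.6255, 0.0035])]
serum top [([304.0, 182.0], 0.71, [0.6189, 0.0069])]
serum wrist []
nail_brush side [([387.0, 156.0], 0.42, [0.6587, -0.4178])]
nail_brush top [([234.0, 176.0], 0.61, [0.6322, 0.2158])]
nail_brush wrist []
```

```bash
python3 - <<'E'
import cv2
t=cv2.imread("pics/top0.png")[120:290,150:470]; s=cv2.imread("pics/side0.png")[130:380,130:490]
cv2.imwrite("pics/tc.png",cv2.resize(t,None,fx=2.5,fy=2.5,interpolation=2)); cv2.imwrite("pics/sc.png",cv2.resize(s,None,fx=2.2,fy=2.2,interpolation=2))
E
```

```text
(no output)
```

View pics/tc.png

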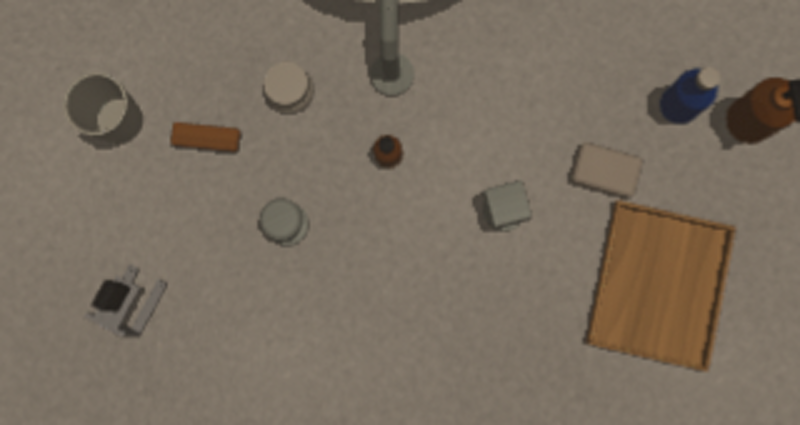

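View pics/sc.png

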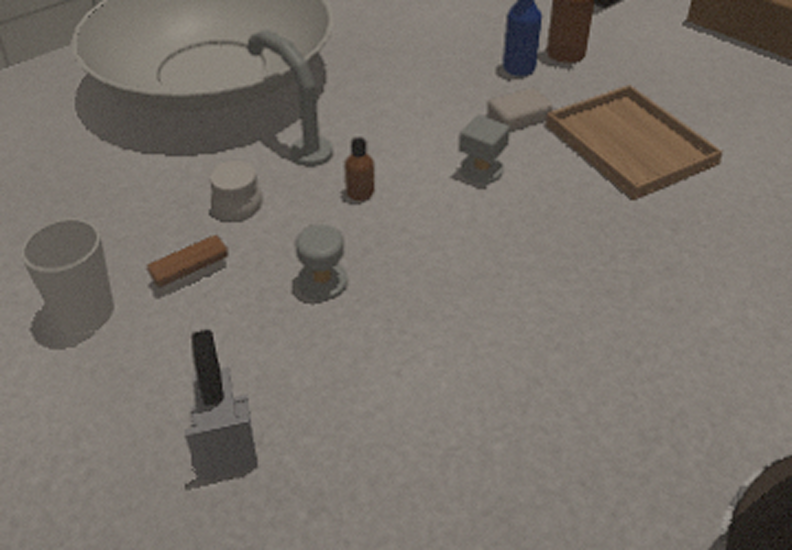

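The top view shows the puller at crop (137,305), its fork opening up and right (yaw about -38°), and the handle at (505,205) with yaw about +15°. The tray is at (660,285), and the side view agrees. I plan to grip the puller at yaw -38° and approach the handle along about -75°, which stays clear of joint 6's range.

Request:
apply_moves(
  commands=[
    [[4, -8, 0], -0.1, 0],
    [[8, -16, 0], -0.2, 0],
    [[11, -23, 0], -0.24, 0],
    [[13, -28, 0], -0.24, 0],
    [[14, -31, 0], -0.24, 0],
    [[14, -31, 0], -0.24, 0],
    [[14, -31, 0], -0.24, 0],
    [[14, -31, 0], -0.24, 0],
    [[14, -31, 0], -0.24, 0],
    [[14, -31, 0], -0.24, 0],
    [[14, -31, 0], -0.24, 0],
  ],
)

```text
clock: 3.32
tool_pos: [0.4186, 0.3047, 0.2439]
orientation: [-179.9, 0.0, -38.2]
force: [0.4, 1.0, -0.4]
opening: 0.0872
gripper_force: 0.0
```

```bash
cat > look.py <<'E'
from h import *
import sys
o=ctrl.get_obs(); print(o["clock"],o["tool_pos"],o["orientation"],o["joint_pos"],o["force"])
tag=sys.argv[1]
Z=dict(a.split("=") for a in sys.argv[2:])
P={n:ctrl.snapshot(n) for n in("side","top","wrist")}
save(P["wrist"],"w%s.png"%tag)
for t,z in Z.items():
    z=float(z); rs=[]
    for n,p in P.items():
        r=ctrl.spot_point(p,t)[:1]
        for x in r: rs.append(ray(p,x["at"])); print(t,n,np.round(x["at"]),round(x["score"],2),atz(p,x["at"],z)[:2].round(4))
    if len(rs)>1: X,e=tri(rs); print("  tri",X.round(4),np.round(e,4))
E
python3 look.py 1 puller=0 puller_grip=.1 puller_slot=.006
```

```text
3.3167 [0.41857315 0.30468462 0.24394933] [-1.79943276e+02  5.26140876e-03 -3.81808471e+01] [ 5.77963909e+01  5.60822589e+00 -1.89299024e+01  7.41341494e-04
 -6.54049079e+01 -5.97754886e+00] [ 0.37351524  0.99327572 -0.44644097]
puller side [231. 328.] 0.89 [0.4458 0.2952]
puller top [201. 241.] 0.85 [0.4385 0.3036]
puller wrist [312. 147.] 0.87 [0.4438 0.2931]
  tri [0.4411 0.2968 0.0085] [0.0008 0.005  0.0056]
puller_grip side [224. 296.] 0.68 [0.443  0.2943]
puller_grip top [196. 241.] 0.95 [0.4361 0.2894]
puller_grip wrist [306. 163.] 0.57 [0.4439 0.298 ]
  tri [0.4409 0.2942 0.0994] [0.0021 0.0065 0.0049]
puller_slot side [230. 326.] 0.83 [0.4461 0.2963]
puller_slot top [206. 238.] 0.64 [0.4495 0.2875]
puller_slot wrist [308. 150.] 0.59 [0.4449 0.2983]
  tri [0.4478 0.2944 0.0008] [0.0016 0.0057 0.0055]
```

View pics/w1.png

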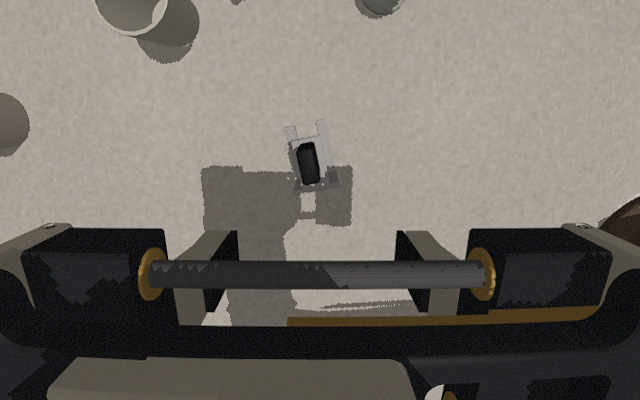

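The wrist view shows the puller at about (308,160): tine ends near (291,130) and (321,123), black grip from (306,143) to (310,185). It leans roughly 10° to the left of the tool's x axis. I'll zoom in on it.

```bash
python3 - <<'E'
import cv2
im=cv2.imread("pics/w1.png")[105:205,260:360]
cv2.imwrite("pics/w1c.png",cv2.resize(im,None,fx=6,fy=6,interpolation=2))
E
```

```text
(no output)
```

View pics/w1c.png

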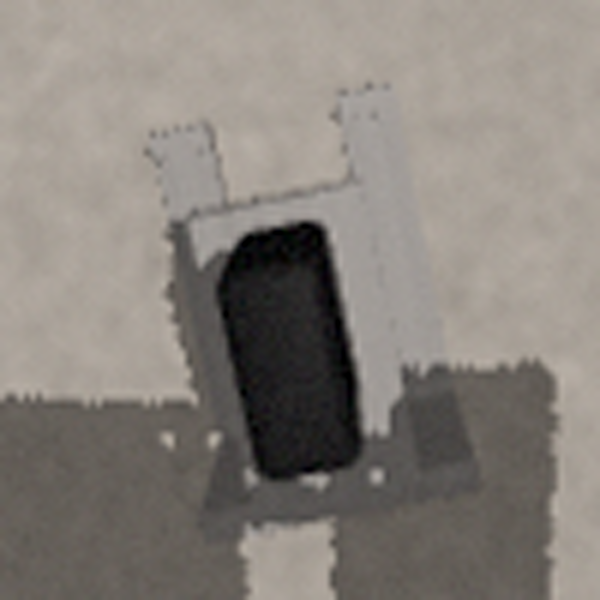

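The zoom shows tine tips at crop (147,137), (210,122), (337,92) and (388,87), with the grip's corners also clear.

```bash
python3 - <<'E'
from h import *
from scipy.optimize import least_squares
p=ctrl.snapshot("wrist")
f=lambda q:(np.array(q)/6+[260,105]-.4)
M=[((147,140),(33,25,7)),((210,122),(33,13,8.5)),((337,92),(33,-13,8.5)),((388,87),(33,-25,8.5)),((442,365),None)]
obs=[(f(a),np.array(b)/1e3) for a,b in M if b]
obs+=[(f(a),np.array(b)/1e3) for a,b in [((228,235),(16,8,124)),((323,222),(16,-8,124)),((360,465),(-16,-8,124)),((258,478),(-16,8,124))]]
U=np.array([o[0] for o in obs]);X=np.array([o[1] for o in obs])
def W(v,X):
    c,s=np.cos(v[2]),np.sin(v[2]); return X@np.array([[c,-s,0],[s,c,0],[0,0,1]]).T+[v[0],v[1],0]
for sel in (slice(0,4),slice(4,8),slice(0,8)):
    r=least_squares(lambda v:(proj(p,W(v,X[sel]))-U[sel]).ravel(),[.44,.295,-.5])
    print(r.x[:2].round(4),np.degrees(r.x[2]).round(1),r.fun.reshape(-1,2).round(1).tolist())
E
```

```text
[0.4425 0.2947] -25.8 [[0.2, -0.4], [-0.6, 0.4], [-0.5, 0.7], [0.9, -0.7]]
[0.4451 0.2925] -30.6 [[-1.3, 1.9], [1.7, 1.6], [0.4, -2.0], [-0.9, -1.8]]
[0.4443 0.2935] -27.1 [[0.6, -2.8], [-0.2, -1.7], [0.0, -1.0], [1.5, -2.2], [-2.7, 4.2], [0.2, 2.7], [1.2, -1.3], [0.1, -0.0]]
```

Request:
apply_moves(
  commands=[
    [[2.5, -1.1, -2], 0.1, 0],
    [[2.5, -1.1, -5], 0.187, 0],
    [[2.5, -1.1, -8.5], 0.187, 0],
    [[2.5, -1.1, -12], 0.187, 0],
    [[2.5, -1.1, -14.6], 0.187, 0],
    [[2.5, -1.1, -14.6], 0.187, 0],
    [[2.5, -1.1, -14.6], 0.187, 0.4],
    [[2.5, -1.1, -14.6], 0.187, 1],
    [[2.5, -1.1, -14.6], 0.187, 1],
    [[2.5, -1.1, -14.6], 0.187, 1],
    [[2.5, -1.1, -14.6], 0.187, 1],
    [[2.5, -1.1, -14.6], 0.187, 1],
    [[2.5, -1.1, -14.6], 0.187, 1],
    [[2.5, -1.1, -14.6], 0.187, 1],
  ],
)

```text
clock: 5.13
tool_pos: [0.4432, 0.294, 0.0979]
orientation: [-180.0, -0.0, -27.4]
force: [-0.5, 0.4, -0.2]
opening: 0.0394
gripper_force: 0.0
```

Request:
apply_moves(
  commands=[
    [[0, 0, 0], 0, 1],
    [[0, 0, 0], 0, 1],
    [[0, 0, 0], 0, 1],
    [[0, 0, 0], 0, 1],
    [[0, 0, 0], 0, 1],
    [[0, 0, 0], 0, 1],
    [[0, 0, 0], 0, 1],
    [[0, 0, 0], 0, 1],
    [[0, 0, 0], 0, 1],
    [[0, 0, 0], 0, 1],
    [[0, 0, 0], 0, 1],
    [[0, 0, 1], 0, 1],
    [[0, 0, 3], 0, 1],
    [[0, 0, 6], 0, 1],
    [[0, 0, 9], 0, 1],
    [[0, 0, 10], 0, 1],
    [[0, 0, 10], 0, 1],
  ],
)

```text
clock: 6.55
tool_pos: [0.4445, 0.2953, 0.2016]
orientation: [-179.6, -0.1, -27.4]
force: [0.0, 0.7, -0.7]
opening: 0.0161
gripper_force: 30.0
```

Request:
apply_moves(
  commands=[
    [[1, -3, 0], -0.1, 1],
    [[2, -6.5, 0], -0.22, 1],
    [[3, -10, 0], -0.34, 1],
    [[4, -14, 0], -0.46, 1],
    [[5, -18, 0], -0.58, 1],
    [[6, -22, 0], -0.7, 1],
    [[6.5, -25.5, 0], -0.79, 1],
    [[7, -27.8, 0], -0.83, 1],
    [[7, -27.8, 0], -0.83, 1],
    [[7, -27.8, 0], -0.83, 1],
    [[7, -27.8, 0], -0.83, 1],
    [[7, -27.8, 0], -0.83, 1],
    [[7, -27.8, 0], -0.83, 1],
  ],
)

```text
clock: 7.63
tool_pos: [0.513, 0.0169, 0.1974]
orientation: [180.0, 0.0, -74.8]
force: [0.6, -0.4, -1.4]
opening: 0.0162
gripper_force: 30.0
```

```bash
python3 look.py 2 handle=.034 valve_seat=.034 puller_slot=.11 puller_grip=.2 tray_in=.005
```

```text
7.6333 [0.51302709 0.01685255 0.19741443] [ 1.79986738e+02  3.67488269e-03 -7.48348816e+01] [ 2.38185628e+01  7.42248928e+00 -2.33058242e+01 -6.54689461e-03
 -5.92842449e+01 -8.65009941e+00] [ 0.64240561 -0.40318032 -1.35849277]
handle side [346. 195.] 0.54 [ 0.5664 -0.1348]
handle top [348. 204.] 0.77 [ 0.5489 -0.1225]
handle wrist [315.  15.] 0.72 [ 0.5549 -0.134 ]
  tri [ 0.5517 -0.1241  0.0488] [0.004  0.0051 0.0062]
valve_seat side [347. 198.] 0.48 [ 0.5542 -0.126 ]
valve_seat top [351. 201.] 0.48 [ 0.5577 -0.1313]
  tri [ 0.5586 -0.1315  0.0286] [0.0003 0.0003]
puller_slot side [314. 206.] 0.58 [0.5168 0.0222]
puller_grip side [319. 172.] 0.92 [0.51   0.0168]
puller_grip wrist [314. 264.] 0.73 [0.5137 0.0184]
  tri [0.5122 0.0172 0.1997] [0.0019 0.0019]
tray_in side [416. 194.] 0.59 [ 0.4676 -0.314 ]
tray_in top [414. 236.] 0.92 [ 0.4623 -0.3158]
  tri [ 0.4645 -0.314   0.0064] [0.0027 0.0027]
```

View pics/w2.png

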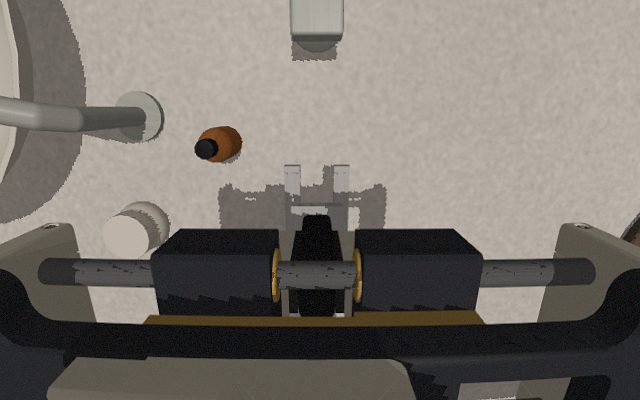

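The handle shows at the top of the frame (290–343, 0–41), nearly square to the tool, with the tines in line with it at (292,165) and (341,165). I'll move 5 cm closer to see all of it.

Request:
apply_moves(
  commands=[
    [[0.6, -2.4, 0], 0, 1],
    [[1.3, -4.8, 0], 0, 1],
    [[1.3, -4.8, 0], 0, 1],
    [[1.3, -4.8, 0], 0, 1],
    [[1.3, -4.8, 0], 0, 1],
  ],
)

```text
clock: 8.95
tool_pos: [0.5261, -0.0321, 0.1974]
orientation: [180.0, 0.0, -75.0]
force: [0.6, 0.2, -0.8]
opening: 0.0157
gripper_force: 30.0
```

```bash
python3 look.py 3 handle=.034 valve_seat=.034 puller_slot=.106; python3 - <<'E'
import cv2
im=cv2.imread("pics/w3.png")[10:210,250:390]
cv2.imwrite("pics/w3c.png",cv2.resize(im,None,fx=3,fy=3,interpolation=2)[:600])
E
```

```text
8.95 [ 0.52606681 -0.03206606  0.19742008] [ 1.79987675e+02  8.77639006e-03 -7.49787793e+01] [ 1.78459461e+01  8.73438937e+00 -2.17134099e+01 -1.08711897e-02
 -5.95640784e+01 -2.81921646e+00] [ 0.58437391  0.22302421 -0.78412084]
handle side [347. 198.] 0.8 [ 0.557  -0.1266]
handle top [354. 201.] 0.64 [ 0.5575 -0.1393]
handle wrist [313.  73.] 0.83 [ 0.5561 -0.1339]
  tri [ 0.559  -0.1357  0.0279] [0.0045 0.0042 0.0028]
valve_seat side [219. 254.] 0.68 [0.5977 0.226 ]
valve_seat top [354. 199.] 0.36 [ 0.5644 -0.1387]
  tri [ 0.6394  0.019  -0.071 ] [0.1766 0.1766]
puller_slot side [328. 195.] 0.58 [ 0.5295 -0.0321]
puller_slot top [201. 169.] 0.35 [0.6328 0.2852]
  tri [0.4909 0.1616 0.2879] [0.1199 0.1199]
```

View pics/w3c.png

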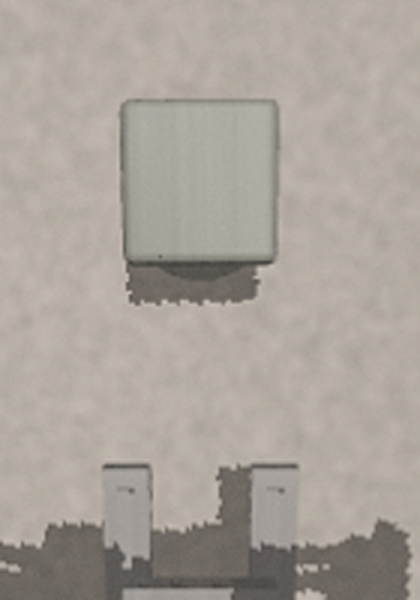

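The handle's top face has crop corners (122,99), (278,99), (275,262) and (126,262). The tine ends sit at columns 102–152 and 251–298, row 465, so the handle is almost square to the fork.

```bash
python3 - <<'E'
from h import *
from scipy.optimize import least_squares
p=ctrl.snapshot("wrist"); o=ctrl.get_obs(); tp=o["tool_pos"]; print(tp)
f=lambda q:(np.array(q)/3+[250,10]-.33)
def W(v,X,z0=0):
    c,s=np.cos(v[2]),np.sin(v[2]); return np.asarray(X)/1e3@np.array([[c,-s,0],[s,c,0],[0,0,1]]).T+[v[0],v[1],z0]
def fit(uv,X,z0,v0):
    U=np.array([f(a) for a in uv]); r=least_squares(lambda v:(proj(p,W(v,X,z0))-U).ravel(),v0)
    print(r.x[:2].round(4),np.degrees(r.x[2]).round(2),(r.fun.reshape(-1,2)*3).round(1).tolist()); return r.x
a=np.radians(-75)
tip=[[33,25,8.5],[33,13,8.5],[33,-13,8.5],[33,-25,8.5]]
P=fit([(102,465),(152,465),(251,465),(298,465)],tip,tp[2]-.098,[tp[0],tp[1],a])
top=[[22,22,28],[22,-22,28],[-22,-22,28],[-22,22,28]]
H=fit([(121,99),(279,99),(277,259),(125,259)],top,.034,[.555,-.132,a])
q=lambda X,v,z:((proj(p,W(v,X,z))+.33-[250,10])*3).round().tolist()
print("bottom near",q([[-22,-22,0],[-22,22,0]],H,.034))
d=H[:2]-P[:2]; c,s=np.cos(H[2]),np.sin(H[2])
print("shift cm",d*100,"turn rad",H[2]-P[2],"along",d@[c,s]*100,"lat",d@[-s,c]*100, np.array(p["T"])[:3,2])
E
```

```text
[ 0.52622826 -0.0319768   0.19760051]
[ 0.5257 -0.0321] -74.99 [[-0.5, 0.0], [-2.9, 0.0], [1.4, 0.0], [2.0, 0.1]]
[ 0.5532 -0.1345] -74.8 [[-0.5, -2.1], [1.0, -2.6], [0.5, 2.3], [-1.1, 2.8]]
bottom near [[270.0, 265.0], [131.0, 265.0]]
shift cm [  2.75166487 -10.23877474] turn rad 0.0032924120838178084 along 10.602042235006518 lat -0.029466106153367002 [ 0.07052296 -0.26292636  0.96223502]
```

Request:
apply_moves(
  commands=[
    [[0, 0, -3], 0, 1],
    [[0, 0, -6], 0, 1],
    [[0, 0, -8.3], 0, 1],
    [[0, 0, -8.3], 0, 1],
    [[0, 0, -8.3], 0, 1],
    [[0.5, -1.9, -8.3], 0.003, 1],
    [[1.0, -3.7, -8.3], 0.003, 1],
    [[1.3, -4.8, -8.3], 0.003, 1],
    [[1.56, -5.8, -8.3], 0.003, 1],
    [[1.8, -6.7, -8.3], 0.003, 1],
    [[1.8, -6.7, -8.3], 0.003, 1],
    [[1.8, -6.7, -8.3], 0.003, 1],
  ],
)

```text
clock: 10.6
tool_pos: [0.5443, -0.0994, 0.1149]
orientation: [-180.0, 0.0, -74.8]
force: [-0.3, 0.2, -1.5]
opening: 0.0161
gripper_force: 30.0
```

```bash
python3 - <<'E'
from h import *
o=ctrl.get_obs(); print(o["tool_pos"],o["orientation"],o["force"])
p=ctrl.snapshot("side"); save(p,"s4.png",(290,130,410,230),5)
E
```

```text
[ 0.54432478 -0.09939476  0.11487281] [-1.79978006e+02  2.57559137e-04 -7.48229155e+01] [-0.33088237  0.22633341 -1.52328904]
```

View pics/s4.png

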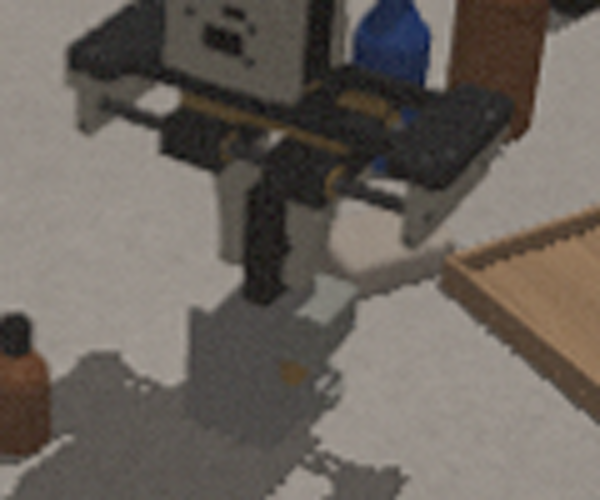

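The side view shows the puller level just before the handle: top arm over the handle's edge, brass stem at (293,372) seen through the back plate, nothing in contact. I'll go the remaining 3.7 cm slowly.

Request:
apply_moves(
  commands=[
    [[0.2, -0.8, 0], 0, 1],
    [[0.4, -1.5, 0], 0, 1],
    [[0.6, -2.2, 0], 0, 1],
    [[0.78, -2.9, 0], 0, 1],
    [[0.98, -3.6, 0], 0, 1],
    [[0.98, -3.6, 0], 0, 1],
    [[0.98, -3.6, 0], 0, 1],
  ],
)

```text
clock: 11.23
tool_pos: [0.5539, -0.1356, 0.1144]
orientation: [180.0, 0.0, -74.8]
force: [-0.1, -0.3, -1.2]
opening: 0.0154
gripper_force: 30.0
```

```bash
python3 - <<'E'
from h import *
o=ctrl.get_obs(); print(o["tool_pos"],o["orientation"],o["force"],o["moment"])
p=ctrl.snapshot("wrist"); save(p,"w5.png",(220,60,420,260),3)
E
```

```text
[ 0.55393777 -0.13558997  0.11436441] [ 1.79981951e+02  5.77009080e-03 -7.48266510e+01] [-0.13202271 -0.28117122 -1.21840843] [ 0.04790199 -0.05559378 -0.01460607]
```

View pics/w5.png

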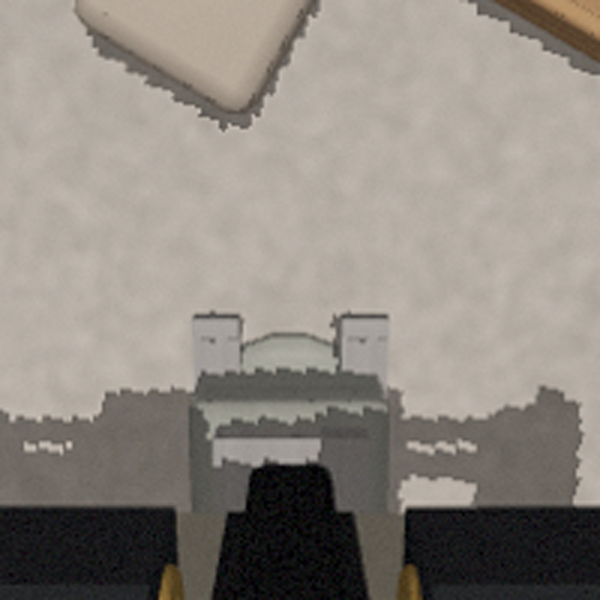

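The fork is under the handle: tine ends show at (215,320) and (365,320), symmetric about the stem's foot, with the lips clear beyond the handle's far face. Now I'll pull straight up slowly.

Request:
apply_moves(
  commands=[
    [[0, 0, 0.4], 0, 1],
    [[0, 0, 0.8], 0, 1],
    [[0, 0, 1.0], 0, 1],
    [[0, 0, 1.15], 0, 1],
    [[0, 0, 1.3], 0, 1],
    [[0, 0, 1.4], 0, 1],
    [[0, 0, 1.5], 0, 1],
    [[0, 0, 1.6], 0, 1],
    [[0, 0, 1.7], 0, 1],
    [[0, 0, 1.8], 0, 1],
    [[0, 0, 1.9], 0, 1],
    [[0, 0, 2.0], 0, 1],
    [[0, 0, 2.1], 0, 1],
    [[0, 0, 2.2], 0, 1],
    [[0, 0, 2.3], 0, 1],
    [[0, 0, 2.3], 0, 1],
  ],
)

```text
clock: 12.62
tool_pos: [0.5544, -0.135, 0.138]
orientation: [-180.0, -0.0, -74.7]
force: [0.8, -0.2, -1.8]
opening: 0.0157
gripper_force: 30.0
```

```bash
python3 - <<'E'
from h import *
o=ctrl.get_obs(); print(o["tool_pos"],o["orientation"],o["force"],o["moment"])
E
```

```text
[ 0.5543565  -0.13500295  0.13804728] [-1.79950820e+02 -1.49119991e-02 -7.47496673e+01] [ 0.785767   -0.23128215 -1.79689615] [ 0.08478741 -0.06777839  0.01349839]
```

Request:
apply_moves(
  commands=[
    [[0, 0, 0.4], 0, 1],
    [[0, 0, 0.9], 0, 1],
    [[0, 0, 1.5], 0, 1],
    [[0, 0, 2.2], 0, 1],
    [[0, 0, 3.0], 0, 1],
    [[0, 0, 3.8], 0, 1],
    [[0, 0, 4.6], 0, 1],
    [[0, 0, 5.2], 0, 1],
    [[0, 0, 5.5], 0, 1],
    [[0, 0, 5.5], 0, 1],
    [[0, 0, 5.5], 0, 1],
  ],
)

```text
clock: 13.53
tool_pos: [0.5539, -0.135, 0.1926]
orientation: [-180.0, 0.0, -74.8]
force: [0.2, -0.5, -2.4]
opening: 0.016
gripper_force: 30.0
```

```bash
python3 look.py 6 handle=.101 tray_in=.005; python3 - <<'E'
from h import *
p=ctrl.snapshot("side"); a=p["img"][90:240,270:470,::-1]; b=cv2.imread("pics/w6.png")[60:210,220:420]
cv2.imwrite("pics/c6.png",cv2.resize(np.hstack([a,b]),None,fx=2,fy=2,interpolation=2))
E
```

```text
13.5333 [ 0.55390719 -0.13498221  0.19255773] [-1.79992942e+02  7.53007496e-03 -7.47652123e+01] [ 5.95775367e+00  1.29834207e+01 -1.69584783e+01 -9.88981719e-03
 -6.00523498e+01  9.28197020e+00] [ 0.22925675 -0.45814017 -2.41660025]
handle side [350. 176.] 0.4 [ 0.554  -0.1301]
handle wrist [318. 209.] 0.63 [ 0.5513 -0.1331]
  tri [ 0.5528 -0.1316  0.1004] [0.0019 0.0019]
tray_in side [415. 192.] 0.59 [ 0.4765 -0.3207]
tray_in top [418. 234.] 0.75 [ 0.4682 -0.3269]
tray_in wrist [450.  32.] 0.67 [ 0.465  -0.3131]
  tri [ 0.4691 -0.3169  0.0111] [0.0047 0.0085 0.006 ]
```

View pics/c6.png

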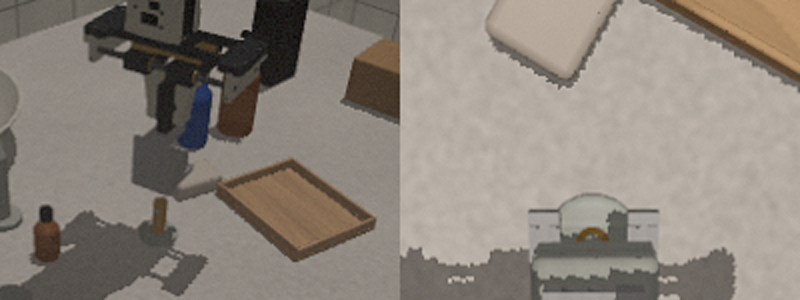

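The handle lies flat on the fork and is off: the brass stem is bare at (160,215) in the left half. The tray centre is about (0.466,-0.314), matching the first top view. I'll carry it there smoothly.

Request:
apply_moves(
  commands=[
    [[-0.2, -0.4, 0], 0, 1],
    [[-0.5, -1.1, 0], 0, 1],
    [[-1.1, -2.2, 0], 0, 1],
    [[-1.7, -3.5, 0], 0, 1],
    [[-2.4, -4.8, 0], 0, 1],
    [[-3.0, -6.2, 0], 0, 1],
    [[-3.7, -7.5, 0], 0, 1],
    [[-4.4, -8.9, 0], 0, 1],
    [[-5.0, -10.2, 0], 0, 1],
    [[-5.7, -11.6, 0], 0, 1],
    [[-6.4, -12.9, 0], 0, 1],
    [[-7.0, -14.3, 0], 0, 1],
    [[-7.7, -15.6, 0], 0, 1],
    [[-8.2, -16.7, 0], 0, 1],
    [[-8.6, -17.4, 0], 0, 1],
    [[-8.8, -17.9, 0], 0, 1],
    [[-8.8, -17.9, 0], 0, 1],
    [[-8.8, -17.9, 0], 0, 1],
    [[-8.8, -17.9, 0], 0, 1],
  ],
)

```text
clock: 15.62
tool_pos: [0.4662, -0.3137, 0.1926]
orientation: [-180.0, 0.0, -74.7]
force: [-0.5, 0.6, -1.8]
opening: 0.0158
gripper_force: 30.0
```

```bash
python3 look.py 7 handle=.101 puller=.095 tray_in=.005 tray=0;  python3 - <<'E'
from h import *
p=ctrl.snapshot("top"); a=p["img"][150:300,350:550,::-1]; b=cv2.imread("pics/w7.png")[60:210,220:420]
cv2.imwrite("pics/c7.png",cv2.resize(np.hstack([a,b]),None,fx=2,fy=2,interpolation=2))
E
```

```text
15.6167 [ 0.46620962 -0.313716    0.19255339] [-1.79994256e+02  2.52911937e-03 -7.47431442e+01] [-1.39829237e+01  1.22324774e+01 -1.79575173e+01 -5.79964796e-03
 -5.98062284e+01  2.92426960e+01] [-0.54675908  0.61639945 -1.7639452 ]
handle side [419. 166.] 0.38 [ 0.4697 -0.2996]
handle top [451. 168.] 0.25 [ 0.6434 -0.3968]
  tri [ 0.6231 -0.4612 -0.0271] [0.0533 0.0533]
puller side [421. 162.] 0.58 [ 0.4808 -0.329 ]
puller top [422. 236.] 0.6 [ 0.4586 -0.3155]
puller wrist [316. 204.] 0.69 [ 0.4664 -0.313 ]
  tri [ 0.4654 -0.3134  0.1057] [0.006  0.0072 0.0032]
tray_in side [414. 194.] 0.77 [ 0.4719 -0.3111]
tray_in top [414. 234.] 0.58 [ 0.4669 -0.3159]
tray_in wrist [316. 183.] 0.65 [ 0.4652 -0.3095]
  tri [ 0.4676 -0.3114  0.008 ] [0.0042 0.0038 0.0025]
tray side [413. 198.] 0.72 [ 0.4662 -0.2978]
tray top [412. 235.] 0.84 [ 0.4647 -0.3082]
tray wrist [318. 178.] 0.96 [ 0.4644 -0.3139]
  tri [ 0.4669 -0.3099 -0.0084] [0.0053 0.0017 0.0038]
```

View pics/c7.png

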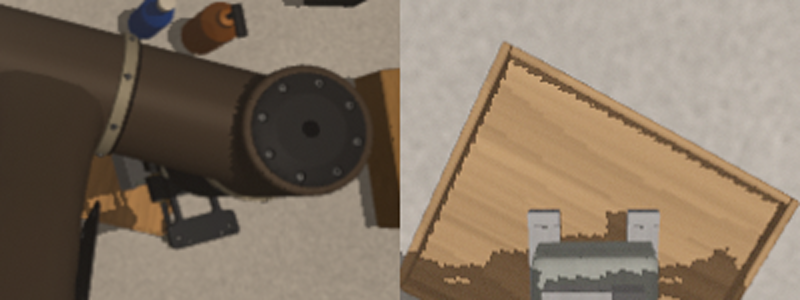

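The handle is still on the fork between lips and back plate, and the puller is centred over the tray. I'll lower it gently.

Request:
apply_moves(
  commands=[
    [[0, 0, -0.4], 0, 1],
    [[0, 0, -1.2], 0, 1],
    [[0, 0, -2.2], 0, 1],
    [[0, 0, -3.3], 0, 1],
    [[0, 0, -4.4], 0, 1],
    [[0, 0, -5.5], 0, 1],
    [[0, 0, -6.6], 0, 1],
    [[0, 0, -7.5], 0, 1],
    [[0, 0, -8.1], 0, 1],
    [[0, 0, -8.5], 0, 1],
    [[0, 0, -8.7], 0, 1],
    [[0, 0, -8.8], 0, 1],
    [[0, 0, -8.9], 0, 1],
    [[0, 0, -8.9], 0, 1],
    [[0, 0, -8.9], 0, 1],
  ],
)

```text
clock: 17.67
tool_pos: [0.4662, -0.3141, 0.104]
orientation: [-180.0, -0.0, -74.8]
force: [0.4, -0.2, -2.0]
opening: 0.0161
gripper_force: 30.0
```

Request:
apply_moves(
  commands=[
    [[0, 0, -0.05], 0, 1],
    [[0, 0, -0.1], 0, 1],
    [[0, 0, -0.1], 0, 1],
    [[0, 0, -0.1], 0, 1],
  ],
)

```text
clock: 18.0
tool_pos: [0.466, -0.314, 0.1026]
orientation: [-180.0, -0.0, -74.8]
force: [-0.5, -1.2, -1.7]
opening: 0.0165
gripper_force: 30.0
```

Request:
apply_moves(
  commands=[
    [[0, 0, -0.05], 0, 1],
    [[0, 0, -0.1], 0, 1],
    [[0, 0, -0.1], 0, 1],
    [[0, 0, -0.1], 0, 1],
  ],
)

```text
clock: 18.33
tool_pos: [0.4661, -0.3141, 0.1024]
orientation: [-180.0, -0.0, -74.7]
force: [-2.1, 2.8, 6.0]
opening: 0.0157
gripper_force: 30.0
```

Contact: the force rose to 6 N. I'll ease back a little, then open.

Request:
apply_moves(
  commands=[
    [[0, 0, 0.05], 0, 1],
    [[0, 0, 0.05], 0, 0.75],
    [[0, 0, 0.05], 0, 0.7],
    [[0, 0, 0.05], 0, 0.6],
    [[0, 0, 0.05], 0, 0.5],
    [[0, 0, 0.05], 0, 0.4],
    [[0, 0, 0.05], 0, 0.4],
    [[0, 0, 0.05], 0, 0.4],
    [[0, 0, 0.05], 0, 0.4],
    [[0, 0, 0.05], 0, 0.4],
    [[0, 0, 0.05], 0, 0.4],
    [[0, 0, 0.05], 0, 0.4],
  ],
)

```text
clock: 19.33
tool_pos: [0.466, -0.314, 0.1021]
orientation: [-180.0, -0.0, -74.8]
force: [0.2, -0.3, -0.2]
opening: 0.0526
gripper_force: 0.0
```

Request:
apply_moves(
  commands=[
    [[0, 0, 0.5], 0, 0.4],
    [[0, 0, 1.5], 0, 0.4],
    [[0, 0, 3], 0, 0.4],
    [[0, 0, 5], 0, 0.4],
    [[0, 0, 8], 0, 0.4],
    [[0, 0, 11], 0, 0.4],
    [[0, 0, 13], 0, 0.4],
    [[-1, 3, 13], 0, 0.4],
    [[-2, 7, 13], 0, 0.4],
    [[-2, 11, 13], 0, 0.4],
    [[-2, 15, 13], 0, 0.4],
    [[-2, 19, 13], 0, 0.4],
    [[-2, 22, 13], 0, 0.4],
    [[-2, 22, 13], 0, 0.4],
    [[-2, 22, 13], 0, 0.4],
    [[-2, 22, 13], 0, 0.4],
  ],
)

```text
clock: 20.67
tool_pos: [0.4462, -0.0939, 0.2329]
orientation: [-179.9, -0.0, -74.7]
force: [-0.2, -0.4, -0.5]
opening: 0.0529
gripper_force: 0.0
```

```bash
python3 look.py 8 handle=.011 puller=.005 puller_grip=.105 tray=0; python3 - <<'E'
from h import *
p=ctrl.snapshot("side"); a=p["img"][90:240,330:530,::-1]; p=ctrl.snapshot("top"); b=p["img"][150:300,330:530,::-1]
cv2.imwrite("pics/c8.png",cv2.resize(np.hstack([a,b]),None,fx=2,fy=2,interpolation=2))
E
```

```text
20.6667 [ 0.44615636 -0.09392545  0.23289512] [-1.79937399e+02 -1.33053025e-02 -7.46903528e+01] [ 1.29981116e+01 -1.79744505e-01 -2.66300268e+01  1.20353330e-02
 -6.34866314e+01  2.30617624e+00] [-0.24570988 -0.37910349 -0.48755305]
handle side [416. 194.] 0.56 [ 0.4634 -0.306 ]
handle top [411. 236.] 0.52 [ 0.4616 -0.3044]
  tri [ 0.4618 -0.3038  0.0129] [0.0003 0.0003]
puller side [417. 194.] 0.67 [ 0.465  -0.3141]
puller top [412. 237.] 0.82 [ 0.4576 -0.3082]
  tri [ 0.4586 -0.3057  0.0126] [0.0015 0.0015]
puller_grip side [424. 163.] 0.6 [ 0.4678 -0.3174]
puller_grip top [419. 233.] 0.59 [ 0.4658 -0.3054]
  tri [ 0.4634 -0.3049  0.1125] [0.0023 0.0023]
tray side [414. 195.] 0.87 [ 0.4715 -0.3111]
tray top [412. 232.] 0.92 [ 0.4723 -0.3113]
  tri [ 0.4721 -0.3115 -0.0005] [0.0003 0.0003]
```

View pics/c8.png

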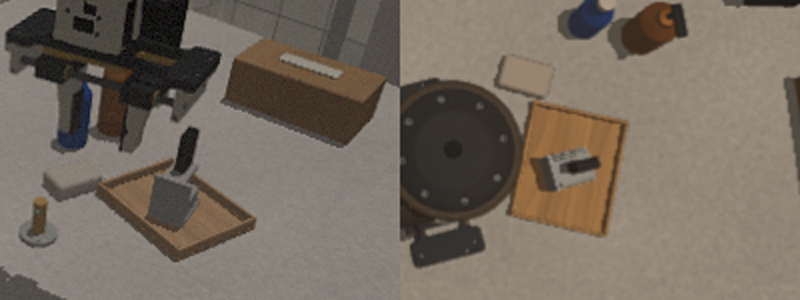

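The puller stands upright in the tray, as both the side and top views show, with the handle detected on its fork at z≈0.013. The stem is bare and the gripper is well clear, so I'm handing in.

```bash
python3 -c "
from plant import ctrl
print(ctrl.close_job())"
```

```text
the job is handed in; nothing more can be done
None
```

The square handle is off its stem and lying on the puller's fork, the puller stands upright in the tray with the gripper clear, and I handed the job in at about 21 s (no verdict was returned).

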